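# Clip the frame profile down and press its corner key home

## Task

Swing the jig's spring clip round its pivot screw onto the white frame profile, right up to its stop pin, so that its foot bears on the profile; ease it on and do not let it snap down. Then press the corner key, which is only started in the profile's end, fully home and seat it with a firm steady push of 11 to 15 N for half a second, no harder, without letting the profile slip along the jig. Then swing the clip clear again, back alongside the front of the board, and leave the keyed profile lying in the jig against its fence, ready to be lifted out.

Things in the scene. Friction and masses are not known exactly. Their poses are not given: they have to be found in the camera images.
- jig: Fixed keying jig: plywood board 128 x 170 x 15 mm with a rubber-faced bed (top 17 mm above the table), an aluminium fence and a swing clip. Origin on the table; x points from the clip side (front) to the fence, y along the fence, z up. The board spans x -70..58, y -100..70 mm. The profile lies along y on the bed; the fence face is at x = 33 mm, 28 mm high, from y -90 to 66 mm.
- clip_swing (a joint): Swing of the spring clip about its vertical pivot screw, rad. 0: it points along the jig's +y, clear of the profile along the front of the board. Grows towards the fence (clockwise from above); at 1.57 it points along the jig's +x, square across the profile, against a stop pin. Other stop at -0.05. Stiff (4 N at the knob), it stays where it is left. The foot meets the profile at about 0.75.
- pivot (a point): A point on the vertical swing axis, 40 mm above the table, just over the pivot screw; at x -50, y -20 mm in the jig's frame.
- knob (a point): Centre of the clip's black ball knob, 18 mm in diameter, 70 mm from the swing axis, standing on a short stem straight above the pressing foot. Its centre is 49 mm above the table while the clip is not lifted, 52 mm while the foot lies on the profile; the steel leaf under it is 14 mm wide, its top 34 mm (lifted on the profile 37 mm) above the table.
- clip_leaf: The steel leaf with knob and pressing foot (a flat cone 26 mm wide with a 10 mm flat underneath). Origin 12 mm out from the swing axis, where it bends. Free, the foot's underside is 27 mm above the table, 3 mm below the profile's top. A preloaded spring: lifting the knob takes 12 N at first and 1 N more per mm, up to 10 mm. It rests on the profile with 14 N; never drive it on with more than 30 N.
- profile: Loose white screen-frame profile, 22 mm wide (x), 170 mm long (y), 13 mm high, 0.1 kg, a spline groove along its fence side. Origin: centre of its underside; it lies on the bed against the fence, its top 30 mm above the table. Only the clip keeps it from sliding along the jig: unclipped it moves under 2 N, held by the clip at its stop pin it withstands about 16 N along its length.
- profile_end (a point): Centre of the mouth of the key chamber in the profile's +y end, 85 mm along y, 2.75 mm to the front of the profile's middle, 6.5 mm above its underside (23.5 mm above the table).
- corner_key: White nylon L-shaped corner key, two legs 42 mm long, 13 mm wide, 9 mm thick, lying flat, 19 to 28 mm above the table. One leg sits in the profile; the other stands across its end, pointing towards the fence side. Origin: centre of the underside of its 42 x 42 mm outline. It overhangs the board's end.
- key_slide (a joint): How far the key still sticks out of the profile, m: 0 is fully home, the cross leg against the profile's end. Tight: it slides under about 5 N and stays where it is left; once home, the push needed to seat it firmly is 11 to 15 N; it cannot be pulled out.
- key_heel (a point): Centre of the key's outer face (13 mm wide, 9 mm high), which looks along +y, in line with the leg in the profile, 23.5 mm above the table; push here towards -y to press the key home.
- spare_key: Bystander: loose spare corner key, 42 x 42 x 9 mm, on the table by the jig.
- marker: Bystander: loose marker pen, 132 mm long, 17 mm thick, on the table behind the fence.
- pine_block: Bystander: loose pine block, 47 x 98 x 37 mm, on the table to the right of the jig.
Things that resemble listed ones, but are neither listed nor needed, are in the scene too. There is more than one size of the profile; the job needs the larger.

How it is judged:
On the way, in this order (a step that is already met when the one before it is completed fails the run):
1. the clip is swung across the profile, within 0.08 rad of its stop pin, and its foot bears on the profile (value of joint clip_swing above 1.49 rad and contact force between clip_leaf and profile above 4 N), for 0.2 s.
2. the key is pressed home (within 1.5 mm) and seated with a steady push of more than 10 N while the clip still bears on the profile (value of joint key_slide below 0.0015 m and contact force between the fingers and corner_key above 10 N and value of joint clip_swing above 1.4 rad and contact force between clip_leaf and profile above 4 N), for 0.3 s.
3. the clip is swung clear (value of joint clip_swing below 0.5 rad), for 0.2 s.
At the end, for the whole second after the job is handed in: the key is within 1.5 mm of home, the clip stands within 0.5 rad of pointing along the front of the board, and the profile lies at rest on the bed within 3 mm of the fence and parallel to it (value of joint key_slide below 0.0015 m and value of joint clip_swing below 0.5 rad and x of profile in the frame of jig between 0.0185 and 0.024 m and z of profile in the frame of jig below 0.0185 m and angle between the y axis of profile and the y axis of jig, either way round below 0.04 rad and linear speed of profile below 0.02 m/s); the robot touches nothing.
It fails at once if the profile slips more than 3 mm from where it lay (distance of profile from where it was at the start of the episode above 0.003 m).
It fails at once if the clip is driven or snapped onto the thin-walled profile with more than 30 N (contact force between clip_leaf and profile above 30 N).
It fails at once if the key is pushed with more than 17 N (contact force between the fingers and corner_key above 17 N).
It fails at once if a loose bystander is moved more than 25 mm (distance of any of spare_key, marker, pine_block from where it was at the start of the episode above 0.025 m).
It also fails if it takes over 72 s, if anything falls off the work surface, if the arm or the gripper's body presses on something with over 40 N, if the wrist force passes 120 N, or if a joint passes its speed limit or range.

## Robot

A 6-joint arm with a two-finger parallel gripper is mounted at the origin on the work surface; the furniture and walls round the work are solid. World frame = base frame: x ahead of the robot, y to its left, z up, the work surface at z = 0. Lengths are in m, angles in rad, forces in N, time in s.
With the tool pointing down it reaches from about 0.4 to 0.825 m from the base axis. Payload 7 kg.
Tool frame: the origin (TCP) lies on the centre line of the jaws, within the pads' length; the fingertips stand 25 mm ahead of it and the grasp point (between the pads) lies 6 mm ahead of it; z points along the fingers, y is the line along which they close (so a half turn about z gives the same grasp; the last joint's range is limited). The gripper opens to 88 mm and grips with 3 to 60 N. Pads are 19 mm wide; open, the fingers measure 130 mm over their backs; the gripper's body (78 mm by 193 mm) begins 47 mm behind the grasp point.
Start: joints at [1.415, 0.359, 0.012, 0, -1.224, -0.288], TCP at [0.29, 0.61, 0.252] pointing down, gripper open.
Joint ranges: [-3.07, 3.07], [-1.43, 2.12], [-1.02, 1.25], [-3.03, 1.67], [-3.05, -0], [-3.03, 3.03]. Speed limits (rad/s): [2.39, 2.39, 3.01, 3.14, 3.14, 3.14].

## Interface

Orientations are given as [roll, pitch, yaw] about the fixed x, y, z axes, in that order (R = Rz(yaw) Ry(pitch) Rx(roll)).
In Python, from station import readout, vision, arm gives the robot as it stands. The module is installed in compiled form; this text tells all that it offers.
- The arm moves only by the tool carry_out, never from a script. Its argument "commands" is a list of rows, each an object with "dp": the shift along the tool's x, y, z in m, a list of three; "rotation": the turn, a rotation vector about the tool's x, y, z in degrees, a list of three. In form: [{"dp": [dx, dy, dz], "rotation": [wx, wy, wz]}, ...]. A call has 1 to 8 rows; each row shifts and turns the commanded pose from where the row before left it, along the tool's axes as they then stand; what a row does not reach is not made up. A row lasts 1/8 s, in which the tool goes at most 62.5 mm and 10.7 degrees, less where a joint would pass 70% of its speed; a pose out of reach is approached as far as the arm can. A call with a gripper value outside its range is refused whole. "grip" is the finger opening in m, from 0 to 0.0876, set as the call begins (left out, the last holds). The fingers move at their own pace and stop on an object; "force" is the grip in N (left out, the last holds). Time passes only in rows, so rows that do not move let the fingers close. It gives the time, the measured TCP pose, the force, the opening and the grip force at its end, in the units of the state.
- readout.get_state(): the state, without advancing time (a new reading comes with each control period).
- vision.grab_frame(name): name is "scene" or "top" or "wrist"; returns (picture, depth): 384x512x3 uint8, red, green, blue; 384x512 float32, m along the optical axis (not along the pixel's ray), 0 where there is no reading.
- vision.calibration(name): a dict with "fovy" (degrees; the focal length in pixels is half the picture's height over the tangent of half this angle, whatever the lens; pixels are square), "cx", "cy" (the principal point, pixels), "dist" ([k1, k2, p1, p2, k3] as OpenCV has them; the pictures are not rectified), "origin" and "attitude" of the camera in the world; the wrist camera has in their place "mount" (4x4, takes a point from camera to tool coordinates, whose origin is the TCP and whose axes are the flange's). Camera axes: x right, y down, z forward; pixel columns grow to the right and rows downward; lengths in m; the calibration is good to about 2 mm. A picture is of the moment at which its call begins: read the wrist's pose just before it. calibration takes no time and is no camera call.
- arm.job_done(): hands the job in; it is judged then, once.
Trained networks look in the newest picture that a camera, given by its name, has taken for a name from the list of things; names that differ only in an ending like _2 or _b are one class to them, and where a whole thing is asked for, a point or a joint stands for the part that bears it (a point fixed in the world has none). Each returns a list of dicts, best first, with "score" (0 to 1); they miss things now and then, are a little off and sometimes report something else, mostly with a low value. They report only what shows in the picture. A call takes as long as a camera call. They do not tell look-alikes from the thing itself.
- vision.trace(label, camera): "pixels" (384x512 bool, what is visible of it) and "position" ([row, column] in pixels, amid what is visible of it).
The state is a dict: "t": time; "q": joint angles; "qd": joint speeds; "joint_efforts": joint torques, N m; "eef_pos": TCP position; "ee_rot": TCP orientation; "force": force on the tool from outside, world axes, zero at the start; "moment": the same for the moment, N m; "width": finger opening in m; "gripper_force": force on a finger pad.
Only numpy, scipy, OpenCV 4.12 (cv2) and the standard library are available. Lean on these libraries where they do the work, as an engineer would, in place of code of your own. Each camera call takes 0.05 s, during which the arm holds its last target. There are 200 camera calls.

## Working session

There is one attempt and no reset: what is moved stays moved. The work goes in short steps, Python scripts to look and compute and a tool call to move; the robot and the scene stay as the last step left them, time stands still between calls to the robot, and variables do not carry over. Pictures are saved under pics/ and viewed, at most 10 in all, crops included, and the job is handed in when it is done.

Besides the shell and the picture viewer there is one more tool, called as a command line: name --argument value ..., lists and objects as JSON in quotes. carry_out: Moves the arm, as the interface text tells. Its arguments: {"type":"object","properties":{"commands":{"type":"array"},"grip":{"type":"number"},"force":{"type":"number"}},"required":["commands"]}

```bash
mkdir -p pics; cat > h.py <<'E'
import numpy as np, cv2
from station import readout, vision, arm
from scipy.spatial.transform import Rotation as R
def pose():
    s=readout.get_state(); return np.array(s['eef_pos']),s['ee_rot'],s
def cam(name):
    c=vision.calibration(name); f=192/np.tan(np.radians(c['fovy'])/2)
    K=np.array([[f,0,c['cx']],[0,f,c['cy']],[0,0,1]]); d=np.array(c['dist'],float)
    if name=='wrist':
        p,r,_=pose(); T=np.eye(4); T[:3,:3]=R.from_euler('xyz',r).as_matrix(); T[:3,3]=p
        M=T@np.array(c['mount'])
    else:
        M=np.eye(4); a=np.array(c['attitude'],float)
        M[:3,:3]=a if a.shape==(3,3) else (R.from_euler('xyz',a).as_matrix() if a.size==3 else R.from_quat(a).as_matrix()); M[:3,3]=c['origin']
    return K,d,M
def ray(C,uv):
    K,d,M=C; q=cv2.undistortPoints(np.array(uv,float).reshape(-1,1,2),K,d).reshape(-1,2)
    return M[:3,3],np.c_[q,np.ones(len(q))]@M[:3,:3].T
def onz(C,uv,z):
    o,v=ray(C,uv); return o+v*((z-o[2])/v[:,2])[:,None]
def withdepth(C,uv,dep):
    o,v=ray(C,uv); return o+v*np.array([dep[int(round(b)),int(round(a))] for a,b in uv])[:,None]
def proj(C,P):
    K,d,M=C; X=(np.array(P,float).reshape(-1,3)-M[:3,3])@M[:3,:3]
    return cv2.projectPoints(X,np.zeros(3),np.zeros(3),K,d)[0].reshape(-1,2)
E
python3 - <<'E'
from h import *
for n in ('scene','top'):
    c=vision.calibration(n); print(n,c)
    C=cam(n); im,dep=vision.grab_frame(n)
    cv2.imwrite(f'pics/{n}0.png',im[:,:,::-1])
    for l in ('jig','knob','clip_leaf','profile','corner_key','spare_key','marker','pine_block'):
        for r in vision.trace(l,n)[:3]:
            m=r['pixels']; v,u=r['position']; vs,us=np.nonzero(m)
            k=dep[vs,us]>0; 
            P=withdepth(C,np.c_[us,vs],dep)[k]
            print(l,round(r['score'],2),(int(u),int(v)),m.sum(),np.median(P,0).round(3) if k.any() else None)
print(vision.calibration('wrist')); print(readout.get_state())
E
```

```text
scene {'fovy': 48.713039198895544, 'cx': 250.04834929036377, 'cy': 182.82412467461208, 'dist': array([-0.03152581,  0.        ,  0.        ,  0.        ,  0.        ]), 'origin': array([0.02581244, 0.49794645, 0.55903559]), 'attitude': array([-2.15961856,  0.01903536, -2.35929158])}
jig 0.76 (295, 200) 2252 [ 0.479 -0.082  0.016]
knob 0.56 (273, 197) 204 [ 0.502 -0.041  0.035]
knob 0.26 (274, 186) 813 [ 0.542 -0.082  0.029]
clip_leaf 0.7 (237, 196) 133 [ 0.572 -0.     0.028]
clip_leaf 0.66 (277, 196) 225 [ 0.501 -0.042  0.035]
clip_leaf 0.15 (273, 177) 360 [ 0.59  -0.136  0.014]
profile 0.94 (275, 188) 884 [ 0.543 -0.079  0.029]
corner_key 0.57 (202, 227) 52 [0.564 0.101 0.009]
corner_key 0.45 (236, 199) 126 [0.573 0.001 0.028]
spare_key 0.47 (254, 251) 219 [0.447 0.08  0.009]
pine_block 0.96 (336, 171) 848 [ 0.485 -0.24   0.033]
top {'fovy': 57.44335098372704, 'cx': 262.42256784640387, 'cy': 193.01669159190527, 'dist': array([-0.10623465,  0.        ,  0.        ,  0.        ,  0.        ]), 'origin': array([ 0.40142072, -0.02146504,  0.8951449 ]), 'attitude': array([-3.0090993 ,  0
[... 1151 characters left out ...]
00000000e+00,
         1.00000000e+00]])}
{'t': 0.9, 'q': array([ 1.41509620e+00,  3.58569029e-01,  1.18987694e-02,  1.06091871e-05,
       -1.22408783e+00, -2.88068184e-01]), 'qd': array([ 0.00033275,  0.00030691,  0.00061384,  0.00065679,  0.0010581 ,
       -0.00070903]), 'joint_efforts': array([-1.59124538e-03, -5.82355356e+01,  2.93294817e+01,  7.00215876e+00,
        1.24611772e-02, -3.53689541e-05]), 'eef_pos': array([0.28983904, 0.60958472, 0.25158266]), 'ee_rot': array([-3.14155316e+00,  1.29579309e-06, -4.43764706e-01]), 'force': array([0.65602649, 0.13625865, 0.05461728]), 'moment': array([-0.00280877, -0.04342878, -0.02318909]), 'gripper_force': 0.0, 'width': 0.08755701671278318}
```

```bash
python3 - <<'E'
from h import *
a=cv2.imread('pics/top0.png')[130:260,180:380]; b=cv2.imread('pics/scene0.png')[130:280,170:370]
cv2.imwrite('pics/c0.png',np.vstack([cv2.resize(a,(800,520),interpolation=cv2.INTER_CUBIC)]))
cv2.imwrite('pics/c1.png',np.vstack([cv2.resize(b,(800,600),interpolation=cv2.INTER_CUBIC)]))
E
```

```text
(no output)
```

View pics/c0.png

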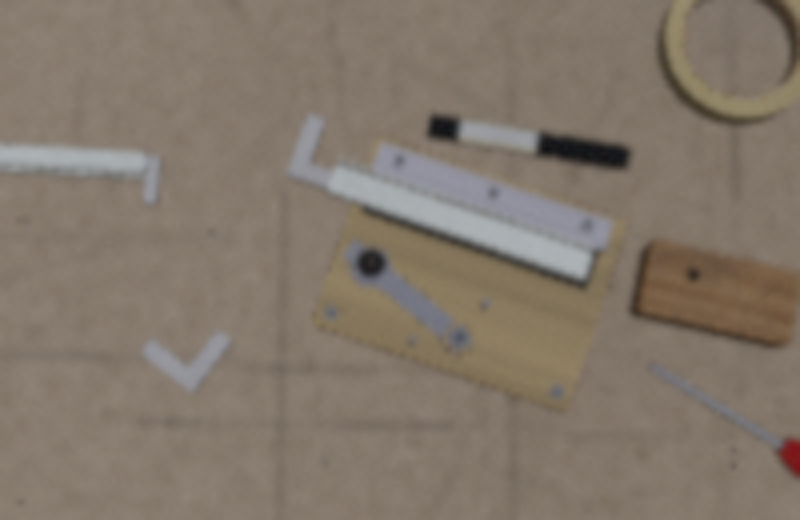

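View pics/c1.png

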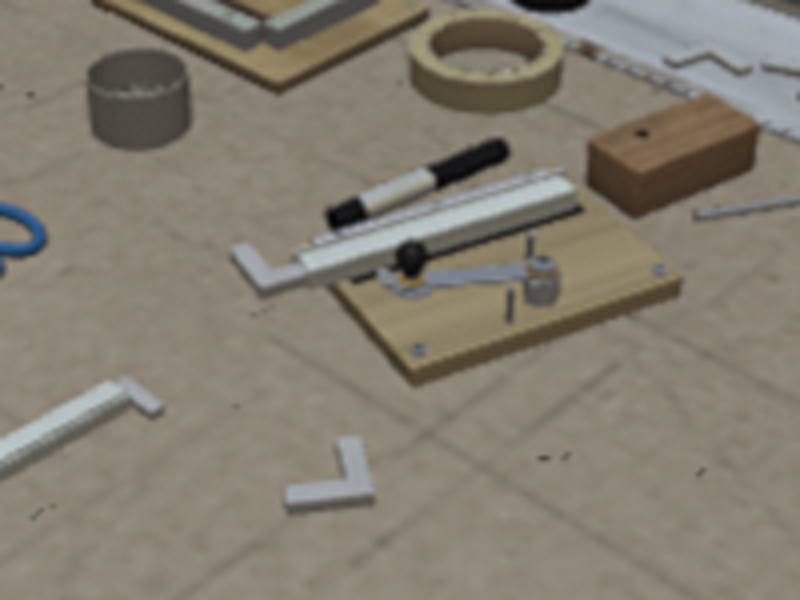

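carry_out --commands '[{"dp": [0.036,0.034,0],"rotation": [0,0,0]},{"dp": [0.036,0.034,0],"rotation": [0,0,0]},{"dp": [0.036,0.034,0],"rotation": [0,0,0]},{"dp": [0.036,0.034,0],"rotation": [0,0,0]},{"dp": [0.036,0.035,0],"rotation": [0,0,0]},{"dp": [0.036,0.035,0],"rotation": [0,0,0]},{"dp": [0.036,0.035,0],"rotation": [0,0,0]},{"dp": [0.036,0.035,0],"rotation": [0,0,0]}]'

```text
t: 1.9
eef_pos: [0.4318, 0.2352, 0.252]
ee_rot: [-3.141, -0.0, -0.443]
force: [1.5, -0.8, 0.5]
width: 0.0878
gripper_force: 0.0
```

carry_out --commands '[{"dp": [0.035,0.035,0.013],"rotation": [0,0,0]},{"dp": [0.035,0.035,0.013],"rotation": [0,0,0]},{"dp": [0.035,0.035,0.013],"rotation": [0,0,0]},{"dp": [0.035,0.035,0.013],"rotation": [0,0,0]},{"dp": [0.035,0.035,0.013],"rotation": [0,0,0]},{"dp": [0.035,0.035,0.013],"rotation": [0,0,0]},{"dp": [0,0,0],"rotation": [0,0,-10]},{"dp": [0,0,0],"rotation": [0,0,-10]}]'

```text
t: 2.9
eef_pos: [0.5309, -0.0442, 0.1732]
ee_rot: [3.141, 0.001, -0.091]
force: [0.0, -0.7, 0.1]
width: 0.0878
gripper_force: 0.0
```

carry_out --commands '[{"dp": [0,0,0],"rotation": [0,0,-10]},{"dp": [0,0,0],"rotation": [0,0,-10]},{"dp": [0,0,0],"rotation": [0,0,0]}]'

```text
t: 3.28
eef_pos: [0.531, -0.0432, 0.1737]
ee_rot: [3.142, -0.0, 0.253]
force: [-0.5, -0.6, 0.2]
width: 0.0877
gripper_force: 0.0
```

```bash
python3 - <<'E'
from h import *
n='wrist'; C=cam(n); print(pose()[0],pose()[1])
im,dep=vision.grab_frame(n)
np.savez('w1.npz',im=im,dep=dep,M=C[2])
cv2.imwrite('pics/w1.png',cv2.resize(im[:,:,::-1],(800,600)))
for l in ('jig','knob','pivot','clip_leaf','profile','corner_key'):
    for r in vision.trace(l,n)[:3]:
        m=r['pixels']; v,u=r['position']; vs,us=np.nonzero(m); k=dep[vs,us]>0
        P=withdepth(C,np.c_[us,vs],dep)[k]
        print(l,round(r['score'],2),(int(u),int(v)),m.sum(),np.median(P,0).round(4),cv2.minAreaRect((P[:,:2]*1000).astype(np.float32)),np.percentile(P[:,2],95).round(4))
E
```

```text
[ 0.53098939 -0.04317403  0.17369859] [ 3.14158431e+00 -2.83548960e-04  2.53105698e-01]
jig 0.95 (290, 209) 12019 [ 0.5173 -0.0824  0.015 ] ((502.89630126953125, -107.73568725585938), (180.83824157714844, 137.8463134765625), 71.31385040283203) 0.0344
jig 0.47 (224, 127) 880 [ 0.5789 -0.0014  0.0273] ((581.6569213867188, -0.3833141326904297), (47.355628967285156, 29.28620719909668), 10.436317443847656) 0.0284
knob 0.76 (256, 222) 1168 [ 0.5057 -0.0489  0.0337] ((493.19586181640625, -52.71710205078125), (76.06489562988281, 31.040508270263672), 44.86024856567383) 0.0562
pivot 0.8 (289, 208) 11833 [ 0.5168 -0.0826  0.015 ] ((505.9060363769531, -103.10977172851562), (170.5538330078125, 134.781494140625), 71.5313949584961) 0.0342
clip_leaf 0.89 (257, 221) 1138 [ 0.506  -0.0483  0.0338] ((499.8916931152344, -55.63046646118164), (71.4811782836914, 25.06169319152832), 57.546295166015625) 0.0562
profile 0.92 (285, 176) 4587 [ 0.55   -0.069   0.0289] ((546.7093505859375, -86.78241729736328), (212.73085021972656, 47.39085388183594), 67.69828033447266) 0.0303
profile 0.92 (65, 84) 2649 [0.5786 0.1518 0.0084] ((577.866455078125, 154.37562561035156), (123.4860610961914, 31.2464542388916), 79.74008178710938) 0.0099
corner_key 0.64 (222, 129) 947 [ 0.5786 -0.0014  0.0272] ((580.8907470703125, -4.414608001708984), (32.28253936767578, 47.09669876098633), 72.18087768554688) 0.0284
corner_key 0.62 (122, 113) 387 [0.5688 0.0993 0.007 ] ((567.8046875, 100.37677764892578), (10.496386528015137, 31.264474868774414), 88.65248107910156) 0.0083
```

View pics/w1.png

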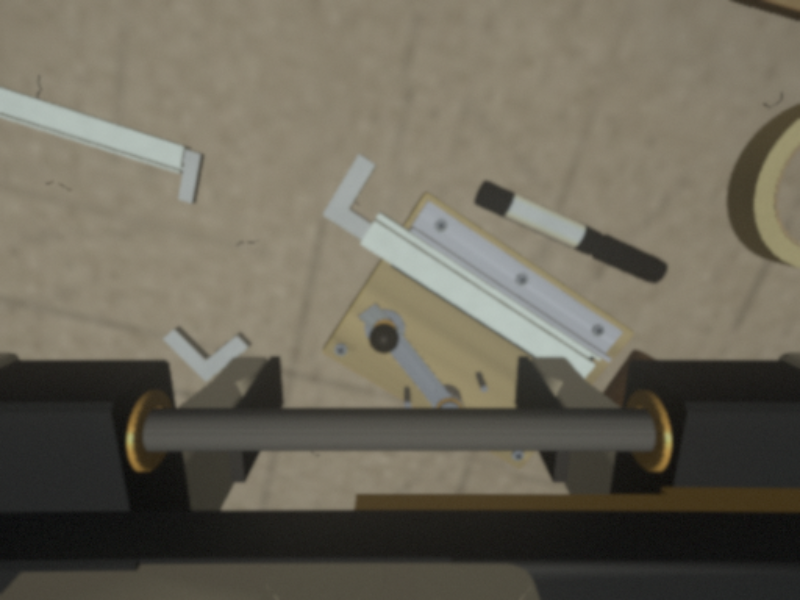

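```bash
cat > jig.py <<'E'
from h import *
E
python3 - <<'E'
from h import *
d=np.load('w1.npz'); K,dd,_=cam('wrist'); C=(K,dd,d['M']); s=1.5625
o=lambda pts,z: onz(C,np.array(pts)/s,z)
b=o([(428,193),(632,330),(325,347)],0.015); print('board BL BR FL',b.round(4))
p=o([(361,243),(585,375),(376,215)],0.030); print('profile',p.round(4))
for nm,a in (('back',b[0]-b[1]),('left',b[0]-b[2]),('prof',p[0]-p[1])):
    print(nm,np.linalg.norm(a).round(4), np.degrees(np.arctan2(a[1],a[0])).round(2))
sc=o([(441,226),(521,279),(598,330)],0.03); a=sc[0]-sc[2];print('fence screws',np.degrees(np.arctan2(a[1],a[0])), withdepth(C,np.array([(450,233),(470,262),(500,262)])/s,d['dep']).round(4))
k=o([(384,336)],0.049);print('knob',k, withdepth(C,np.array([(384,336)])/s,d['dep']))
print('key heel corner',o([(326,216),(350,236),(367,158),(355,200)],0.028).round(4))
# least-squares jig fit using board corners + profile corners
from scipy.optimize import least_squares
J=np.array([(58,70),(58,-100),(-70,70),(11,85),(33,85)])/1000
W=np.vstack([b[:,:2]])
def f(x): 
    c,s_=np.cos(x[2]),np.sin(x[2]); return ((J[:3]@np.array([[c,s_],[-s_,c]])+x[:2])-W).ravel()
r=least_squares(f,[.51,-.1,-.31]); print(r.x,np.abs(r.fun).max())
x=r.x; Rm=np.array([[np.cos(x[2]),-np.sin(x[2])],[np.sin(x[2]),np.cos(x[2])]])
tj=lambda P:(P[:,:2]-x[:2])@Rm
print('prof in jig',tj(p),'knob',tj(k)); dk=tj(k)[0]-[-.05,-.02]; print('theta',np.arctan2(dk[0],dk[1]),np.hypot(*dk))
print('pivot',x[:2]+Rm@[-.05,-.02]); print('key in jig',tj(o([(326,216),(350,236),(367,158),(355,200)],0.028)))
E
```

```text
board BL BR FL [[ 0.5956 -0.0461  0.015 ]
 [ 0.5438 -0.2017  0.015 ]
 [ 0.4804 -0.0058  0.015 ]]
profile [[ 0.5578 -0.0138  0.03  ]
 [ 0.5102 -0.1751  0.03  ]
 [ 0.5762 -0.0186  0.03  ]]
back 0.164 71.58
left 0.122 -19.25
prof 0.1682 73.57
fence screws 71.57169421699598 [[ 0.5757 -0.0657  0.0175]
 [ 0.5615 -0.0829  0.019 ]
 [ 0.566  -0.1016  0.0176]]
knob [[ 0.51056139 -0.0404455   0.049     ]] [[ 0.51332983 -0.03997949  0.05654315]]
key heel corner [[ 0.5679  0.0101  0.028 ]
 [ 0.5599 -0.0064  0.028 ]
 [ 0.606  -0.0059  0.028 ]
 [ 0.5813 -0.0045  0.028 ]]
[ 0.52110026 -0.09218076 -0.32963249] 0.003879400448219855
prof in jig [[ 0.0093784   0.08602226]
 [ 0.0165779  -0.08198106]
 [ 0.0283142   0.08744248]] knob [[-0.02671794  0.04553852]]
theta 0.3413374856720536 0.06955107712061188
pivot [ 0.46731829 -0.09491922]
key in jig [[0.01121132 0.11192203]
 [0.0089642  0.09376404]
 [0.05244003 0.10912829]
 [0.02862202 0.10244169]]
```

carry_out --commands '[{"dp": [-0.04,0.024,0],"rotation": [0,0,0]},{"dp": [-0.04,0.024,0],"rotation": [0,0,0]},{"dp": [-0.04,0.024,0.02],"rotation": [0,0,0]},{"dp": [0,0,0],"rotation": [0,0,-9.3]},{"dp": [0,0,0],"rotation": [0,0,-9.3]},{"dp": [0,0,0],"rotation": [0,0,-9.3]},{"dp": [0,0,0],"rotation": [0,0,-9.3]},{"dp": [0,0,0],"rotation": [0,0,0]}]'

```text
t: 4.62
eef_pos: [0.4329, -0.143, 0.1536]
ee_rot: [3.141, -0.0, 0.902]
force: [0.1, -1.1, 0.5]
width: 0.0875
gripper_force: 0.0
```

```bash
python3 - <<'E'
from h import *
n='wrist'; C=cam(n); print(pose()[0],pose()[1])
im,dep=vision.grab_frame(n)
np.savez('w2.npz',im=im,dep=dep,M=C[2])
cv2.imwrite('pics/w2.png',cv2.resize(im[:,:,::-1],(800,600),interpolation=cv2.INTER_CUBIC))
for l,z in (('profile',.03),('clip_leaf',.034),('corner_key',.028),('jig',.015)):
    for r in vision.trace(l,n)[:2]:
        m=r['pixels'].astype(np.uint8); c=max(cv2.findContours(m,0,1)[0],key=len)[:,0]
        P=onz(C,c,z)[:,:2]*1000
        print(l,round(r['score'],2),r['position'],m.sum(),cv2.minAreaRect(P.astype(np.float32)))
E
```

```text
[ 0.43290629 -0.14304455  0.15362717] [ 3.14148336e+00 -1.11929276e-04  9.01831701e-01]
profile 0.63 [81.2, 322.4] 5438 ((535.1782836914062, -109.10030364990234), (143.3341064453125, 25.195858001708984), 71.32164001464844)
clip_leaf 0.84 [52.5, 251.2] 2189 ((498.46875, -53.9428825378418), (71.5894546508789, 24.645553588867188), 51.712955474853516)
corner_key 0.74 [49.7, 249.0] 2236 ((498.889404296875, -53.224708557128906), (73.29320526123047, 25.301137924194336), 51.71465301513672)
jig 0.84 [97.8, 280.2] 23153 ((508.4463195800781, -103.71734619140625), (170.43775939941406, 128.30455017089844), 71.51863098144531)
jig 0.55 [216.7, 375.2] 2749 ((500.9005126953125, -246.47006225585938), (83.34587097167969, 52.86019515991211), 79.04039764404297)
```

View pics/w2.png

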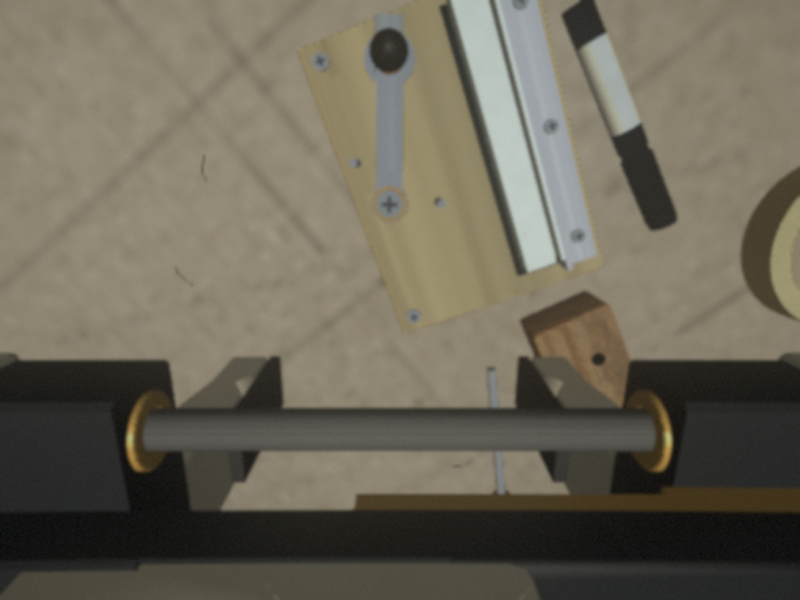

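```bash
python3 - <<'E'
from h import *
d=np.load('w2.npz'); K,dd,_=cam('wrist'); C=(K,dd,d['M']); s=1.5625
psi=np.radians(71.5-90); Rm=np.array([[np.cos(psi),-np.sin(psi)],[np.sin(psi),np.cos(psi)]])
org=np.array([.50845,-.10372])-Rm@[-.006,-.015]
pv=onz(C,[(390/s,205/s)],.036)[0]; kn=onz(C,[(389/s,51/s)],.049)[0]
print('org',org,'pivot by jig',org+Rm@[-.05,-.02],'pivot seen',pv,'knob',kn,'len',np.hypot(*(kn-pv)[:2]),'ang',np.arctan2(*(kn-pv)[1::-1]))
print('theta',psi+np.pi/2-np.arctan2(*(kn-pv)[1::-1]))
print('depths', withdepth(C,np.array([(390,205),(389,51),(388,120),(330,130)])/s,d['dep'])[:,2])
print('prof end FL', [((onz(C,[(x/s,y/s)],.03)[0,:2]-org)@Rm).round(4) for x,y in ((526,274),(450,10),(556,264))])
E
```

```text
org [ 0.51889951 -0.09139897] pivot by jig [ 0.46513724 -0.09450021] pivot seen [ 0.46544043 -0.09598867  0.036     ] knob [ 0.50909242 -0.04091845  0.049     ] len 0.07027251100034144 ang 0.9005466219804156
theta 0.3473637931955301
depths [0.0397567  0.05848952 0.03336825 0.01331983]
prof end FL [array([ 0.01 , -0.084]), array([0.0097, 0.0553]), array([ 0.0274, -0.0841])]
```

carry_out --commands '[{"dp": [0.042,-0.001,0],"rotation": [0,0,0]},{"dp": [0.042,-0.001,0],"rotation": [0,0,0]},{"dp": [0.043,-0.002,0.02],"rotation": [0,0,0]},{"dp": [0,0,0.03],"rotation": [0,0,0]},{"dp": [0,0,0.02],"rotation": [0,0,0]},{"dp": [0,0,0],"rotation": [0,0,0]}]' --grip 0.05

```text
t: 5.62
eef_pos: [0.5073, -0.0409, 0.0822]
ee_rot: [-3.14, 0.003, 0.903]
force: [-0.0, 1.3, 0.6]
width: 0.05
gripper_force: 0.0
```

```bash
python3 - <<'E'
from h import *
n='wrist'; C=cam(n); p,r,s=pose(); print(p,r,s['width'],s['force'])
im,dep=vision.grab_frame(n)
cv2.imwrite('pics/w3.png',cv2.resize(im[100:384,100:420,::-1],(676,600),interpolation=cv2.INTER_CUBIC))
print(proj(C,[[.5091,-.041,.049]]),((proj(C,[[.5091,-.041,.049]])-[100,100])*2.1125))
E
```

```text
[ 0.50728464 -0.04094995  0.08219804] [-3.13951463e+00  2.85344837e-03  9.02605294e-01] 0.050000608446768985 [-0.00748921  1.26093914  0.58915102]
[[256.28969412 235.32484598]] [[330.16197883 285.87373714]]
```

View pics/w3.png

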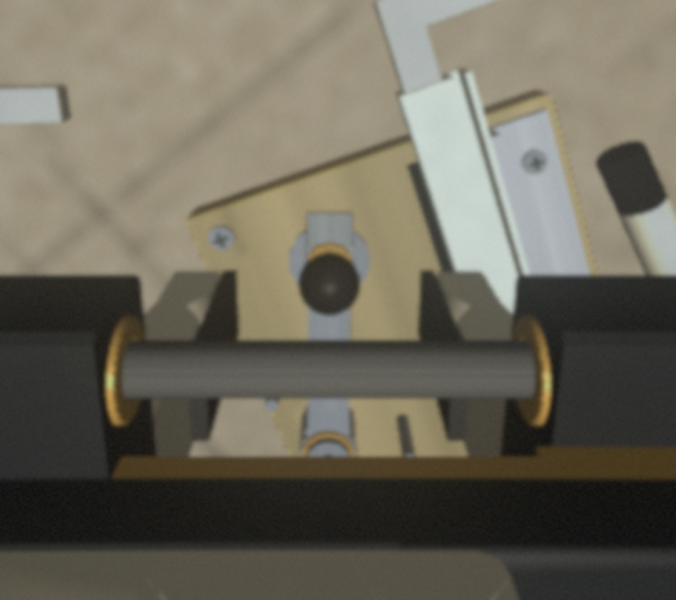

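carry_out --commands '[{"dp": [0.001,0.001,0.01],"rotation": [0,0,0]},{"dp": [0,0,0.01],"rotation": [0,0,0]},{"dp": [0,0,0],"rotation": [0,0,0]}]'

```text
t: 6.05
eef_pos: [0.5092, -0.0409, 0.0629]
ee_rot: [-3.141, 0.001, 0.903]
force: [-0.7, -0.5, 0.3]
width: 0.0502
gripper_force: 0.0
```

carry_out --commands '[{"dp": [0,0,0],"rotation": [0,0,0]},{"dp": [0,0,0],"rotation": [0,0,0]},{"dp": [0,0,0],"rotation": [0,0,0]},{"dp": [0,0,0],"rotation": [0,0,0]}]' --grip 0.01 --force 38

```text
t: 6.55
eef_pos: [0.5096, -0.0404, 0.0636]
ee_rot: [-3.141, -0.0, 0.903]
force: [-0.9, 4.5, 0.5]
width: 0.016
gripper_force: 38.2
```

carry_out --commands '[{"dp": [0,0,-0.002],"rotation": [0,0,0]},{"dp": [0,0,-0.002],"rotation": [0,0,0]},{"dp": [0,0,-0.002],"rotation": [0,0,0]},{"dp": [0,0,0],"rotation": [0,0,0]}]'

```text
t: 7.05
eef_pos: [0.5084, -0.0411, 0.0686]
ee_rot: [-3.14, 0.002, 0.903]
force: [-0.3, -1.3, -17.7]
width: 0.0151
gripper_force: 38.0
```

carry_out --commands '[{"dp": [-0.0003,0.0061,0],"rotation": [0,0,5]},{"dp": [-0.0003,0.0061,0],"rotation": [0,0,5]},{"dp": [-0.0003,0.0061,0],"rotation": [0,0,5]},{"dp": [0,0,0],"rotation": [0,0,0]}]'

```text
t: 7.55
eef_pos: [0.5207, -0.0541, 0.0684]
ee_rot: [-3.14, 0.003, 0.641]
force: [-2.5, 0.8, -17.2]
width: 0.0155
gripper_force: 38.0
```

carry_out --commands '[{"dp": [-0.0003,0.0061,0],"rotation": [0,0,5]},{"dp": [-0.0003,0.0061,0],"rotation": [0,0,5]},{"dp": [-0.0003,0.0061,0],"rotation": [0,0,5]},{"dp": [-0.0003,0.0061,0],"rotation": [0,0,5]},{"dp": [0,0,0],"rotation": [0,0,0]}]'

```text
t: 8.18
eef_pos: [0.5312, -0.0758, 0.0684]
ee_rot: [-3.141, 0.004, 0.294]
force: [-4.2, 1.7, -18.6]
width: 0.0156
gripper_force: 38.0
```

carry_out --commands '[{"dp": [-0.0003,0.0061,0],"rotation": [0,0,5]},{"dp": [-0.0003,0.0061,0],"rotation": [0,0,5]},{"dp": [-0.0003,0.0061,0],"rotation": [0,0,5]},{"dp": [-0.0003,0.0061,0],"rotation": [0,0,5]},{"dp": [0,0,0],"rotation": [0,0,0]}]'

```text
t: 8.8
eef_pos: [0.5336, -0.0996, 0.0684]
ee_rot: [-3.142, 0.004, -0.055]
force: [-4.8, 2.8, -18.3]
width: 0.0154
gripper_force: 38.0
```

carry_out --commands '[{"dp": [-0.0003,0.0061,0],"rotation": [0,0,5]},{"dp": [-0.0003,0.0061,0],"rotation": [0,0,5]},{"dp": [-0.0001,0.0049,0],"rotation": [0,0,4]},{"dp": [0,0,0],"rotation": [0,0,0]}]'

```text
t: 9.3
eef_pos: [0.5305, -0.1161, 0.0683]
ee_rot: [3.141, 0.004, -0.299]
force: [-4.4, 4.8, -19.3]
width: 0.0158
gripper_force: 38.0
```

carry_out --commands '[{"dp": [0,0.001,0],"rotation": [0,0,0.8]},{"dp": [0,0.001,0],"rotation": [0,0,0.8]},{"dp": [0,0,0],"rotation": [0,0,0]}]'

```text
t: 9.68
eef_pos: [0.5301, -0.1173, 0.0683]
ee_rot: [3.141, 0.004, -0.326]
force: [-5.1, 8.5, -18.6]
width: 0.0156
gripper_force: 38.0
```

carry_out --commands '[{"dp": [0,0.0007,0],"rotation": [0,0,0]},{"dp": [0,0,0.001],"rotation": [0,0,0]},{"dp": [0,0,0.001],"rotation": [0,0,0]},{"dp": [0,0,0],"rotation": [0,0,0]}]'

```text
t: 10.18
eef_pos: [0.5304, -0.1178, 0.067]
ee_rot: [-3.141, 0.003, -0.325]
force: [-6.5, 11.6, -13.0]
width: 0.0155
gripper_force: 38.0
```

Stop pin reached (tangential force climbing); lowering on gently.

carry_out --commands '[{"dp": [0,0,0.0005],"rotation": [0,0,0]},{"dp": [0,0,0.0005],"rotation": [0,0,0]},{"dp": [0,0,0],"rotation": [0,0,0]}]'

```text
t: 10.55
eef_pos: [0.5305, -0.1178, 0.0668]
ee_rot: [-3.141, 0.003, -0.325]
force: [-9.9, 11.8, -5.5]
width: 0.0155
gripper_force: 38.0
```

carry_out --commands '[{"dp": [0,0,0.0004],"rotation": [0,0,0]},{"dp": [0,0,0],"rotation": [0,0,0]}]'

```text
t: 10.8
eef_pos: [0.5305, -0.1178, 0.0668]
ee_rot: [-3.141, 0.002, -0.325]
force: [-10.1, 12.0, -0.8]
width: 0.016
gripper_force: 38.0
```

carry_out --commands '[{"dp": [-0.0008,0,0],"rotation": [0,0,0]},{"dp": [0,0,0],"rotation": [0,0,0]}]'

```text
t: 11.05
eef_pos: [0.5304, -0.1177, 0.0668]
ee_rot: [-3.141, 0.001, -0.325]
force: [-7.9, 10.0, -4.3]
width: 0.0157
gripper_force: 38.0
```

carry_out --commands '[{"dp": [0,0,0],"rotation": [0,0,0]},{"dp": [0,0,0],"rotation": [0,0,0]},{"dp": [0,0,0],"rotation": [0,0,0]}]' --grip 0.036

```text
t: 11.42
eef_pos: [0.5331, -0.1189, 0.0676]
ee_rot: [-3.141, -0.004, -0.327]
force: [-0.1, 0.2, 0.5]
width: 0.0351
gripper_force: 0.0
```

carry_out --commands '[{"dp": [0,0,-0.02],"rotation": [0,0,0]},{"dp": [0,0,-0.04],"rotation": [0,0,0]},{"dp": [0,0,-0.03],"rotation": [0,0,0]},{"dp": [-0.02,-0.05,0],"rotation": [0,0,0]},{"dp": [-0.03,-0.05,0],"rotation": [0,0,0]},{"dp": [0,0,0],"rotation": [0,0,0]}]'

```text
t: 12.18
eef_pos: [0.5167, -0.0052, 0.1573]
ee_rot: [-3.14, -0.002, -0.324]
force: [0.3, -0.8, 0.6]
width: 0.036
gripper_force: 0.0
```

```bash
python3 - <<'E'
from h import *
n='wrist'; C=cam(n); p,r,s=pose(); print(p,r,s['width'],s['force'])
im,dep=vision.grab_frame(n)
np.savez('w4.npz',im=im,dep=dep,M=C[2])
cv2.imwrite('pics/w4.png',cv2.resize(im[:,:,::-1],(800,600),interpolation=cv2.INTER_CUBIC))
for l,z in (('profile',.03),('clip_leaf',.037),('corner_key',.028),('jig',.015)):
    for r in vision.trace(l,n)[:2]:
        m=r['pixels'].astype(np.uint8); c=max(cv2.findContours(m,0,1)[0],key=len)[:,0]
        P=onz(C,c,z)[:,:2]*1000
        print(l,round(r['score'],2),r['position'],m.sum(),cv2.minAreaRect(P.astype(np.float32)))
E
```

```text
[ 0.51673977 -0.00516981  0.15727418] [-3.14014739e+00 -2.28382051e-03 -3.23507591e-01] 0.03601462960983932 [ 0.32435785 -0.83406036  0.5635945 ]
profile 0.91 [136.5, 311.5] 5278 ((561.9102172851562, -51.89850616455078), (131.02191162109375, 41.17930603027344), 65.51669311523438)
profile 0.73 [185.6, 75.9] 2507 ((579.53173828125, 147.031005859375), (130.32427978515625, 28.808744430541992), 79.93656921386719)
clip_leaf 0.82 [153.7, 374.1] 1757 ((513.0955810546875, -114.13644409179688), (28.559213638305664, 74.63233947753906), 77.14026641845703)
corner_key 0.97 [132.2, 224.4] 1006 ((583.6011352539062, -6.327392578125), (28.21689796447754, 44.00269317626953), 72.46076202392578)
corner_key 0.85 [170.5, 135.9] 410 ((569.326904296875, 89.67586517333984), (12.546412467956543, 29.54698944091797), 89.2361068725586)
```

View pics/w4.png

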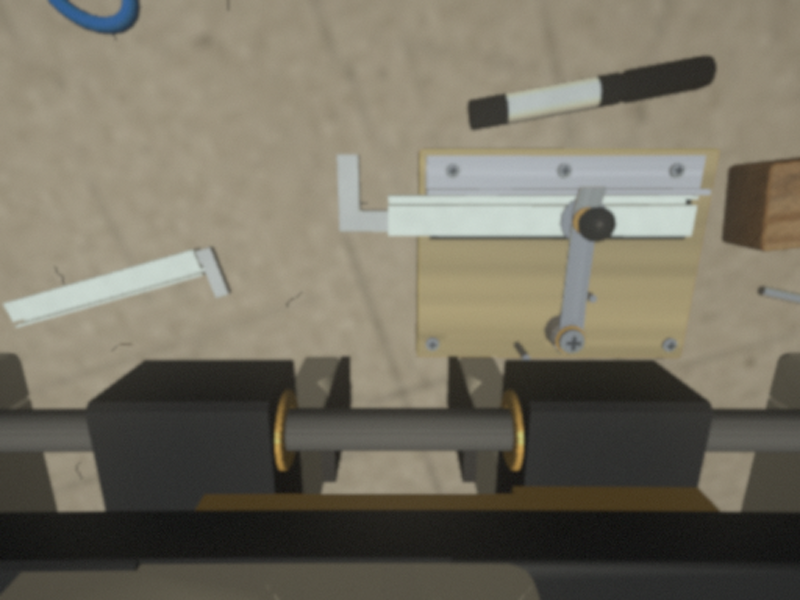

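```bash
python3 - <<'E'
from h import *
d=np.load('w4.npz'); K,dd,_=cam('wrist'); C=(K,dd,d['M']); s=1.5625
psi=np.radians(-18.5); Rm=np.array([[np.cos(psi),-np.sin(psi)],[np.sin(psi),np.cos(psi)]]); org=np.array([.5189,-.0914])
for nm,u,z in (('heel',(340,221),.028),('leg lower',(365,231),.028),('leg upper',(375,211),.028),('toe',(337,155),.028),('prof end',(389,215),.03),('knob',(597,224),.052),('inner',(360,180),.028)):
    P=onz(C,[np.array(u)/s],z)[0,:2]; print(nm,P.round(4),((P-org)@Rm).round(4))
h=org+Rm@[.0193,.1135]; print('heel est',h)
E
```

```text
heel [0.5731 0.0103] [0.0192 0.1136]
leg lower [ 0.5634 -0.0012] [0.0136 0.0997]
leg upper [ 0.5721 -0.0102] [0.0247 0.0939]
toe [ 6.067e-01 -6.000e-04] [0.0544 0.114 ]
prof end [ 0.5677 -0.017 ] [0.0227 0.086 ]
knob [ 0.5314 -0.1172] [ 0.0201 -0.0205]
inner [ 0.5905 -0.0079] [0.0414 0.1019]
heel est [0.57321673 0.01011075]
```

carry_out --commands '[{"dp": [0.022,-0.03,0],"rotation": [0,0,0]},{"dp": [0.02,-0.024,0],"rotation": [0,0,0]},{"dp": [0,0,0],"rotation": [0,0,10]},{"dp": [0,0,0],"rotation": [0,0,10]},{"dp": [0,0,0],"rotation": [0,0,10]},{"dp": [0,0,0],"rotation": [0,0,10]},{"dp": [0,0,0],"rotation": [0,0,10]},{"dp": [0,0,0],"rotation": [0,0,10]}]' --grip 0.0 --force 30

```text
t: 13.42
eef_pos: [0.5737, 0.0281, 0.1559]
ee_rot: [3.141, -0.0, -1.384]
force: [-0.1, -0.4, 0.1]
width: 0.0004
gripper_force: 0.0
```

carry_out --commands '[{"dp": [0,0,0],"rotation": [0,0,10]},{"dp": [0,0,0],"rotation": [0,0,10]},{"dp": [0,0,0],"rotation": [0,0,10]},{"dp": [0,0,0.04],"rotation": [0,0,0]},{"dp": [0,0,0.04],"rotation": [0,0,0]},{"dp": [0,0,0.02],"rotation": [0,0,0]},{"dp": [0,0,0],"rotation": [0,0,0]}]'

```text
t: 14.3
eef_pos: [0.5726, 0.0279, 0.0544]
ee_rot: [3.139, -0.003, -1.901]
force: [0.3, 0.2, 0.6]
width: 0.0006
gripper_force: 0.0
```

```bash
python3 - <<'E'
from h import *
n='wrist'; C=cam(n); p,r,s=pose(); print(p,r,s['width'],s['force'])
psi=np.radians(-18.5); Rm=np.array([[np.cos(psi),-np.sin(psi)],[np.sin(psi),np.cos(psi)]]); org=np.array([.5189,-.0914])
print('tcp in jig',(p[:2]-org)@Rm)
im,dep=vision.grab_frame(n)
np.savez('w5.npz',im=im,dep=dep,M=C[2])
cv2.imwrite('pics/w5.png',cv2.resize(im[:,:,::-1],(800,600),interpolation=cv2.INTER_CUBIC))
for r in vision.trace('corner_key',n)[:2]:
        m=r['pixels'].astype(np.uint8); print(r['score'],r['position'])
h=np.append(org+Rm@[.0192,.1136],.028); print(proj(C,[h])*1.5625)
E
```

```text
[0.57261649 0.02789289 0.05441944] [ 3.13868177e+00 -2.54293372e-03 -1.90116694e+00] 0.0006292555467573194 [0.25923259 0.20586546 0.55175404]
tcp in jig [0.01308843 0.13017276]
0.82 [202.9, 229.8]
0.68 [204.8, 229.9]
[[382.83275941 338.54654319]]
```

View pics/w5.png

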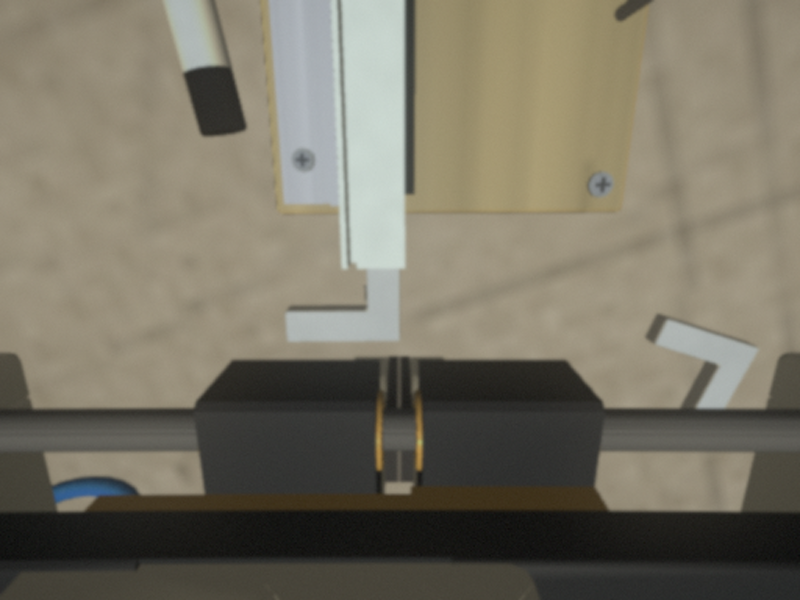

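carry_out --commands '[{"dp": [0,0,0.01],"rotation": [0,0,0]},{"dp": [0,0,0.0075],"rotation": [0,0,0]},{"dp": [0.003,0,0],"rotation": [0,0,0]},{"dp": [0.002,0,0],"rotation": [0,0,0]},{"dp": [0,0,0],"rotation": [0,0,0]}]'

```text
t: 15.02
eef_pos: [0.572, 0.0246, 0.0389]
ee_rot: [-3.141, 0.0, -1.9]
force: [-0.2, -1.0, 0.7]
width: 0.0002
gripper_force: 0.0
```

carry_out --commands '[{"dp": [0.001,0,0],"rotation": [0,0,0]},{"dp": [0.001,0,0],"rotation": [0,0,0]},{"dp": [0.001,0,0],"rotation": [0,0,0]},{"dp": [0.001,0,0],"rotation": [0,0,0]},{"dp": [0,0,0],"rotation": [0,0,0]}]'

```text
t: 15.65
eef_pos: [0.5712, 0.0218, 0.039]
ee_rot: [-3.141, 0.001, -1.899]
force: [-1.2, 4.4, 0.3]
width: 0.0004
gripper_force: 2.4
```

carry_out --commands '[{"dp": [0.001,0,0],"rotation": [0,0,0]},{"dp": [0.001,0,0],"rotation": [0,0,0]},{"dp": [0.001,0,0],"rotation": [0,0,0]},{"dp": [0.001,0,0],"rotation": [0,0,0]},{"dp": [0.001,0,0],"rotation": [0,0,0]},{"dp": [0,0,0],"rotation": [0,0,0]}]'

```text
t: 16.4
eef_pos: [0.5696, 0.017, 0.039]
ee_rot: [-3.141, 0.001, -1.899]
force: [0.4, 5.4, 0.0]
width: 0.0004
gripper_force: 2.5
```

carry_out --commands '[{"dp": [0.001,0,0],"rotation": [0,0,0]},{"dp": [0.001,0,0],"rotation": [0,0,0]},{"dp": [0.001,0,0],"rotation": [0,0,0]},{"dp": [0.001,0,0],"rotation": [0,0,0]},{"dp": [0,0,0],"rotation": [0,0,0]}]'

```text
t: 17.02
eef_pos: [0.5683, 0.0131, 0.0389]
ee_rot: [-3.141, 0.001, -1.899]
force: [0.2, 5.4, 0.1]
width: 0.0003
gripper_force: 2.5
```

carry_out --commands '[{"dp": [0.001,0,0],"rotation": [0,0,0]},{"dp": [0.001,0,0],"rotation": [0,0,0]},{"dp": [0.001,0,0],"rotation": [0,0,0]},{"dp": [0,0,0],"rotation": [0,0,0]}]'

```text
t: 17.52
eef_pos: [0.5673, 0.0101, 0.0389]
ee_rot: [-3.141, 0.001, -1.899]
force: [0.0, 5.4, 0.4]
width: 0.0005
gripper_force: 2.5
```

carry_out --commands '[{"dp": [0.0005,0,0],"rotation": [0,0,0]},{"dp": [0.0005,0,0],"rotation": [0,0,0]},{"dp": [0,0,0],"rotation": [0,0,0]}]'

```text
t: 17.9
eef_pos: [0.5673, 0.0098, 0.039]
ee_rot: [-3.14, 0.002, -1.899]
force: [1.3, 8.4, -0.2]
width: 0.0006
gripper_force: 4.0
```

carry_out --commands '[{"dp": [0.0004,0,0],"rotation": [0,0,0]},{"dp": [0,0,0],"rotation": [0,0,0]}]'

```text
t: 18.15
eef_pos: [0.5674, 0.0096, 0.039]
ee_rot: [-3.14, 0.002, -1.899]
force: [0.4, 9.4, -0.7]
width: 0.0004
gripper_force: 4.6
```

carry_out --commands '[{"dp": [0.0004,0,0],"rotation": [0,0,0]},{"dp": [0.0004,0,0],"rotation": [0,0,0]},{"dp": [0,0,0],"rotation": [0,0,0]}]'

```text
t: 18.52
eef_pos: [0.5676, 0.0094, 0.0391]
ee_rot: [-3.139, 0.003, -1.899]
force: [1.9, 12.1, -0.4]
width: 0.0004
gripper_force: 5.9
```

carry_out --commands '[{"dp": [0.0002,0,0],"rotation": [0,0,0]},{"dp": [0,0,0],"rotation": [0,0,0]},{"dp": [0,0,0],"rotation": [0,0,0]},{"dp": [0,0,0],"rotation": [0,0,0]},{"dp": [0,0,0],"rotation": [0,0,0]},{"dp": [0,0,0],"rotation": [0,0,0]}]'

```text
t: 19.27
eef_pos: [0.5676, 0.0094, 0.0391]
ee_rot: [-3.139, 0.003, -1.899]
force: [1.2, 12.7, -0.6]
width: 0.0004
gripper_force: 6.3
```

carry_out --commands '[{"dp": [-0.002,0,0],"rotation": [0,0,0]},{"dp": [-0.013,0,0],"rotation": [0,0,0]},{"dp": [-0.01,0,-0.01],"rotation": [0,0,0]},{"dp": [0,0,-0.05],"rotation": [0,0,0]},{"dp": [0,0,-0.05],"rotation": [0,0,0]},{"dp": [0,0,0],"rotation": [0,0,0]}]'

```text
t: 20.02
eef_pos: [0.5766, 0.032, 0.1538]
ee_rot: [-3.135, 0.004, -1.898]
force: [1.0, 0.1, -0.0]
width: 0.0005
gripper_force: 0.0
```

```bash
python3 - <<'E'
from h import *
n='wrist'; C=cam(n); p,r,s=pose(); print(p,r,s['width'],s['force'])
im,dep=vision.grab_frame(n)
np.savez('w6.npz',im=im,dep=dep,M=C[2])
cv2.imwrite('pics/w6.png',cv2.resize(im[:,:,::-1],(800,600),interpolation=cv2.INTER_CUBIC))
E
```

```text
[0.57660431 0.03202418 0.15375219] [-3.13474568  0.00445868 -1.89842476] 0.0004868241328984688 [ 1.02441324  0.13428816 -0.03899557]
```

View pics/w6.png

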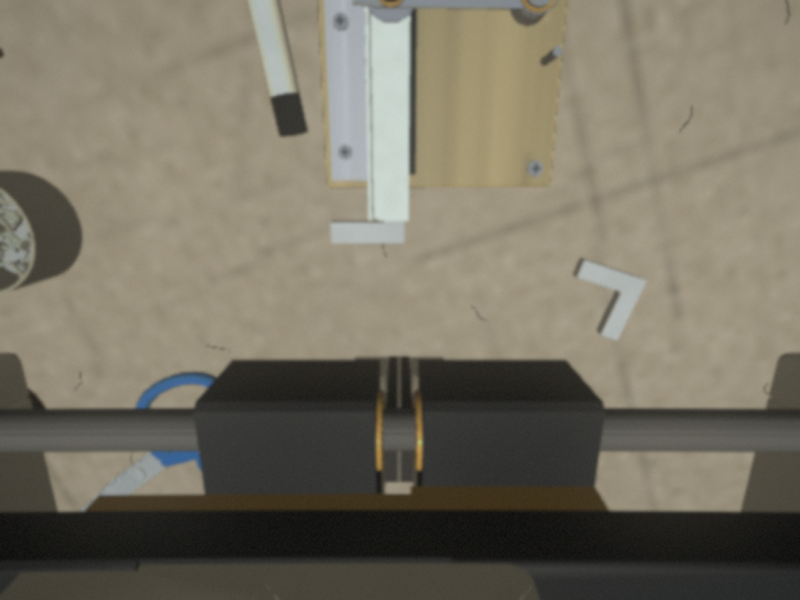

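carry_out --commands '[{"dp": [0,0,0],"rotation": [0,0,-10]},{"dp": [0,0,0],"rotation": [0,0,-10]},{"dp": [0,0,0],"rotation": [0,0,-10]},{"dp": [0,0,0],"rotation": [0,0,-10]},{"dp": [0,0,0],"rotation": [0,0,-10]},{"dp": [0,0,0],"rotation": [0,0,-10]},{"dp": [0,0,0],"rotation": [0,0,-10]},{"dp": [0,0,0],"rotation": [0,0,-10]}]' --grip 0.045

```text
t: 21.08
eef_pos: [0.5732, 0.0309, 0.1475]
ee_rot: [3.14, 0.002, -0.498]
force: [-0.4, 0.4, 0.8]
width: 0.0449
gripper_force: 0.0
```

carry_out --commands '[{"dp": [0,0,0],"rotation": [0,0,-10]},{"dp": [0.002,0.04,0],"rotation": [0,0,0]},{"dp": [0.001,0.04,0],"rotation": [0,0,0]},{"dp": [0.001,0.04,0],"rotation": [0,0,0]},{"dp": [0,0.036,0.02],"rotation": [0,0,0]},{"dp": [0,0,0.03],"rotation": [0,0,0]},{"dp": [0,0,0],"rotation": [0,0,0]},{"dp": [0,0,0],"rotation": [0,0,0]}]'

```text
t: 22.08
eef_pos: [0.5278, -0.1177, 0.099]
ee_rot: [3.141, 0.0, -0.328]
force: [0.3, 0.5, 1.0]
width: 0.0448
gripper_force: 0.0
```

carry_out --commands '[{"dp": [0.003,-0.001,0.01],"rotation": [0,0,0]},{"dp": [0,0,0.012],"rotation": [0,0,0]},{"dp": [0,0,0.0095],"rotation": [0,0,0]},{"dp": [0,0,0],"rotation": [0,0,0]}]'

```text
t: 22.58
eef_pos: [0.5299, -0.1179, 0.0661]
ee_rot: [3.141, 0.002, -0.329]
force: [0.8, 0.2, 0.2]
width: 0.0453
gripper_force: 0.0
```

carry_out --commands '[{"dp": [0,0,0],"rotation": [0,0,0]},{"dp": [0,0,0],"rotation": [0,0,0]},{"dp": [0,0,0],"rotation": [0,0,0]},{"dp": [0,0,0],"rotation": [0,0,0]}]' --grip 0.01 --force 38

```text
t: 23.08
eef_pos: [0.5309, -0.1177, 0.0675]
ee_rot: [-3.141, -0.001, -0.329]
force: [0.4, 1.3, 1.7]
width: 0.0154
gripper_force: 38.0
```

Lift about 3.5 mm before swinging back.

carry_out --commands '[{"dp": [0,0,-0.002],"rotation": [0,0,0]},{"dp": [0,0,-0.002],"rotation": [0,0,0]},{"dp": [0,0,-0.0015],"rotation": [0,0,0]},{"dp": [0,0,0],"rotation": [0,0,0]}]'

```text
t: 23.58
eef_pos: [0.5297, -0.1172, 0.071]
ee_rot: [-3.141, 0.002, -0.33]
force: [4.6, 4.7, -16.9]
width: 0.0157
gripper_force: 38.0
```

carry_out --commands '[{"dp": [0,0,-0.0007],"rotation": [0,0,0]},{"dp": [-0.0003,-0.0061,0],"rotation": [0,0,-5]},{"dp": [-0.0003,-0.0061,0],"rotation": [0,0,-5]},{"dp": [-0.0003,-0.0061,0],"rotation": [0,0,-5]},{"dp": [-0.0003,-0.0061,0],"rotation": [0,0,-5]},{"dp": [0,0,0],"rotation": [0,0,0]}]'

```text
t: 24.32
eef_pos: [0.5332, -0.094, 0.0717]
ee_rot: [3.141, 0.003, 0.02]
force: [4.7, -1.7, -17.7]
width: 0.0155
gripper_force: 38.0
```

carry_out --commands '[{"dp": [-0.0003,-0.0061,0],"rotation": [0,0,-5]},{"dp": [-0.0003,-0.0061,0],"rotation": [0,0,-5]},{"dp": [-0.0003,-0.0061,0],"rotation": [0,0,-5]},{"dp": [-0.0003,-0.0061,0],"rotation": [0,0,-5]},{"dp": [0,0,0],"rotation": [0,0,0]}]'

```text
t: 24.95
eef_pos: [0.5287, -0.0701, 0.072]
ee_rot: [-3.141, 0.002, 0.369]
force: [4.3, -0.8, -18.4]
width: 0.016
gripper_force: 38.0
```

carry_out --commands '[{"dp": [-0.0003,-0.0061,0],"rotation": [0,0,-5]},{"dp": [-0.0003,-0.0061,0],"rotation": [0,0,-5]},{"dp": [-0.0003,-0.0061,0],"rotation": [0,0,-5]},{"dp": [-0.0003,-0.0061,0],"rotation": [0,0,-5]},{"dp": [-0.0003,-0.0061,0],"rotation": [0,0,-5]},{"dp": [-0.0003,-0.0061,0],"rotation": [0,0,-5]},{"dp": [-0.0003,-0.0061,0],"rotation": [0,0,-5]},{"dp": [0,0,0],"rotation": [0,0,0]}]'

```text
t: 25.95
eef_pos: [0.5022, -0.0374, 0.0723]
ee_rot: [-3.141, 0.001, 0.98]
force: [5.8, 0.0, -19.5]
width: 0.0156
gripper_force: 38.0
```

carry_out --commands '[{"dp": [-0.0003,-0.0061,0],"rotation": [0,0,-5]},{"dp": [-0.0003,-0.0061,0],"rotation": [0,0,-5]},{"dp": [0,0,0.002],"rotation": [0,0,0]},{"dp": [0,0,0.002],"rotation": [0,0,0]},{"dp": [0,0,0.002],"rotation": [0,0,0]},{"dp": [0,0,0.001],"rotation": [0,0,0]},{"dp": [0,0,0],"rotation": [0,0,0]}]'

```text
t: 26.82
eef_pos: [0.493, -0.0302, 0.0663]
ee_rot: [3.141, -0.002, 1.153]
force: [0.6, 11.0, -8.5]
width: 0.0156
gripper_force: 38.0
```

carry_out --commands '[{"dp": [0,0,0.001],"rotation": [0,0,0]},{"dp": [-0.001,0,0],"rotation": [0,0,0]},{"dp": [0,0,0],"rotation": [0,0,0]}]'

```text
t: 27.2
eef_pos: [0.4936, -0.0305, 0.0659]
ee_rot: [3.139, -0.004, 1.153]
force: [3.1, 13.1, -7.5]
width: 0.0156
gripper_force: 38.0
```

carry_out --commands '[{"dp": [0,0,0],"rotation": [0,0,0]},{"dp": [0,0,0],"rotation": [0,0,0]},{"dp": [0,0,0],"rotation": [0,0,0]}]' --grip 0.04

```text
t: 27.58
eef_pos: [0.4918, -0.0327, 0.0657]
ee_rot: [3.141, 0.0, 1.154]
force: [-0.4, -0.5, 0.3]
width: 0.0379
gripper_force: 0.0
```

carry_out --commands '[{"dp": [0,0,-0.02],"rotation": [0,0,0]},{"dp": [0,0,-0.04],"rotation": [0,0,0]},{"dp": [0,0,-0.04],"rotation": [0,0,0]},{"dp": [-0.05,0,-0.02],"rotation": [0,0,0]},{"dp": [-0.05,0,0],"rotation": [0,0,0]},{"dp": [-0.02,0,0],"rotation": [0,0,0]},{"dp": [0,0,0],"rotation": [0,0,0]},{"dp": [0,0,0],"rotation": [0,0,0]}]'

```text
t: 28.58
eef_pos: [0.4434, -0.1422, 0.1855]
ee_rot: [3.141, -0.0, 1.154]
force: [-0.6, -0.2, -0.0]
width: 0.04
gripper_force: 0.0
```

```bash
python3 - <<'E'
from h import *
n='wrist'; C=cam(n); p,r,s=pose(); print(p,r,s['width'],s['force'])
im,dep=vision.grab_frame(n)
cv2.imwrite('pics/w7.png',cv2.resize(im[:,:,::-1],(800,600),interpolation=cv2.INTER_CUBIC))
E
```

```text
[ 0.44344991 -0.14217118  0.18549789] [ 3.14133058e+00 -3.24676361e-05  1.15425836e+00] 0.03999299465443916 [-0.603108   -0.22927735 -0.02818452]
```

View pics/w7.png

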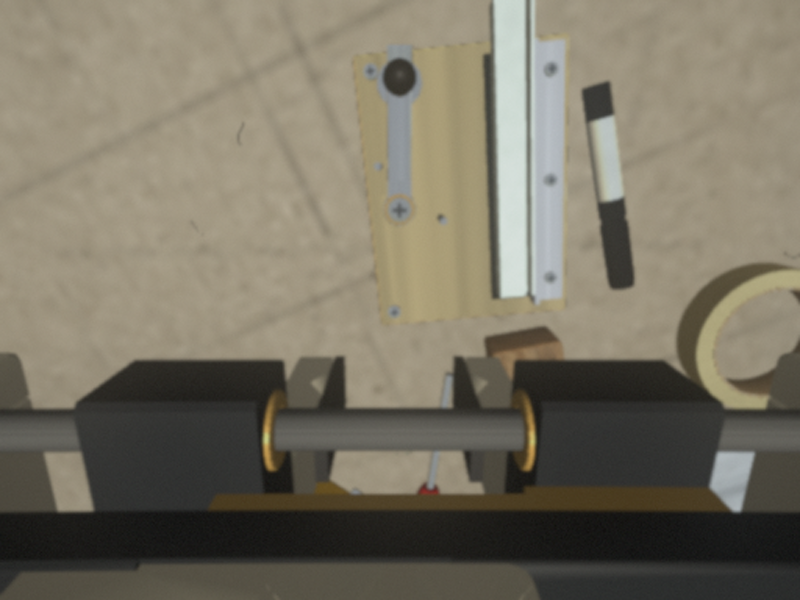

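The clip is clear at about 0.1 rad: knob at (399,76), pivot at (399,210). The profile lies against the fence with its end at (512,297), and the arm touches nothing, so I'm handing in.

```bash
python3 -c "
from station import arm
print(arm.job_done())"
```

```text
the job is handed in; nothing more can be done
None
```

The job is handed in; its verdict was not shown. The clip was swung to its stop pin and lowered gently, the key was pressed home and held at about 12.7 N, and the clip was swung back clear with the profile still against the fence.

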